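# Close up the photometer and hold a cuvette in its light path

### The job

Press both blue covers of the photometer down until they click and stay shut by themselves, then take the cuvette out of its stand, with the fingers on its two frosted white faces only (never on the clear ones), and hold it upright in the light path, centred between lamp lens and detector, with its clear faces square to the beam. Finish while still holding it there in the gripper, touching nothing else with it; do not knock it over or bump it into the photometer, and leave the other things on the worktop alone.

Things in the scene. Friction and masses are not known exactly. Their poses are not given: they have to be found in the camera images.
- photometer: Fixed bench photometer: dark base 112 x 240 x 12 mm (x, y, z), two white housings 85 x 60 mm in plan, 122 mm high, centred at y = +80 mm (lamp, amber lens) and -80 mm (detector, dark blue lens). Lenses face across a 90 mm gap between their barrels. Blue covers on top; shut, all is below 130 mm. Origin: centre of underside; beam along its y; its -x side faces the robot.
- light_path (a point): Middle of the light beam: half-way between the two lens barrels (30 mm diameter, lenses 16 mm), 104 mm above the worktop. Fixed to the photometer, same axes: beam along its y axis.
- lamp_cover (a joint): Lamp housing's blue cover, rad: 0 shut, grows as the front edge rises (max 1.0). Hinge line along photometer y at x +42.5, y +80, z 124 mm in its frame. Plate 60 mm wide, 4 thick, reaches 91 mm from the hinge to -x, top 5 mm above hinge line. Yields to 2 N; from 0.09 rad, 4 to 7 N at mid-plate or nearer the front clicks it past a catch to its stop; let go sooner it springs up.
- detector_cover (a joint): Angle of the detector housing's blue cover: the same as the lamp cover, with the hinge at y = -80 mm in the photometer's frame.
- lamp_cover_ridges (a point): Top of the lamp cover at its three white thumb ridges, 77 mm from the hinge line and 14 mm behind the front edge, on the middle line; moves with the cover.
- detector_cover_ridges (a point): The same point on the detector cover.
- cuvette_stand: Grey stand 80 x 80 x 18 mm, fixed to the worktop, with a round well of 32 mm diameter in its middle, 13 mm deep (its floor 5 mm above the worktop), in which the cuvette stands loosely, turned any way. Origin at the centre of the underside.
- cuvette_center (a point): Centre of the square cuvette, 32 mm above its underside: 20 x 20 x 64 mm plus a red stopper 13 x 12 mm rising 7 mm more; 40 g. Clear faces look along its own +x and -x, frosted white faces along +y and -y (20 mm across), z up. At the start this point is 37 mm above the worktop; the cuvette stands 51 mm (58 with stopper) out of its stand.
- cuvette: The same cuvette; origin at the centre of its underside, axes as above.
- jar_0: White-lidded clear jar, 62 mm wide and 98 mm tall, at the right; a bystander. Origin at its underside.
- cup_0: Cream sample cup with lid, 66 x 59 x 105 mm, at the right; a bystander. Origin at its underside.
- petri_0: Petri dish, 60 mm wide and 15 mm high, at the left; a bystander. Origin at its underside.
- timer: White bench timer with display, 22 x 62 x 68 mm, in front of the stirrer; a bystander. Origin at its underside.
There are look-alikes about, which are no part of the job. Leave any orange look-alike of the cuvette_stand alone.

How it is judged (in metres and radians):
On the way, in this order (a step that is already met when the one before it is completed fails the run):
1. both covers are shut and stay so with nothing pressing on them (value of joint each of lamp_cover, detector_cover below 0.06 rad and contact force between each of the arm, the fingers and lamp_cover below 0.1 N and contact force between each of the arm, the fingers and detector_cover below 0.1 N), for 0.3 s.
2. the cuvette is lifted clear of its stand, gripped by both frosted faces (height (world z) of cuvette_center above 0.07 m and contact force between cuvette and cuvette_stand below 0.05 N and contact force between the fingers and cuvette_c1 above 1 N and contact force between the fingers and cuvette_c2 above 1 N and contact force between the fingers and cuvette_c0 below 0.5 N), for 0.2 s.
At the end, for the whole second after the job is handed in: Cuvette held still by its frosted faces only (over 1 N each), centre within 6 mm of the beam sideways, 12 mm in height, 15 mm of mid-gap along it; upright within 0.14 rad, clear faces square to the beam within 0.15 rad, not touching the photometer; both covers shut (below 0.06 rad) (x of cuvette_center in the frame of light_path between -0.006 and 0.006 m and y of cuvette_center in the frame of light_path between -0.015 and 0.015 m and z of cuvette_center in the frame of light_path between -0.012 and 0.012 m and angle between cuvette's own z axis and vertical below 0.14 rad and angle between the x axis of cuvette and the y axis of light_path, either way round below 0.15 rad and contact force between cuvette and photometer below 0.05 N and linear speed of cuvette below 0.03 m/s and contact force between the fingers and cuvette_c1 above 1 N and contact force between the fingers and cuvette_c2 above 1 N and contact force between the fingers and cuvette_c0 below 0.5 N and value of joint each of lamp_cover, detector_cover below 0.06 rad); the arm keeps its last pose, push and grip.
It fails at once if the fingers touch a clear face of the cuvette (contact force between the fingers and cuvette_c0 above 0.5 N).
It fails at once if the cuvette is knocked over (angle between cuvette's own z axis and vertical above 0.6 rad).
It fails at once if the cuvette bumps into the photometer (contact force between cuvette and photometer above 2 N).
It fails at once if another thing on the worktop is moved by more than 30 mm (distance of any of jar_0, cup_0, petri_0, timer from where it was at the start of the episode above 0.03 m).
It also fails if it takes over 70 s, if anything falls off the work surface, if the arm or the gripper's body presses on something with over 40 N, if the wrist force passes 120 N, or if a joint passes its speed limit or range.

### The arm

A 7-joint arm with a two-finger parallel gripper is mounted at the origin on a cart in front of the work surface, level with it; the furniture and walls round the work are solid. World frame = base frame: x ahead of the robot, y to its left, z up, the work surface at z = 0. Lengths are in m, angles in degrees, forces in N, time in s.
With the tool pointing down it reaches from about 0.4 to 0.75 m from the base axis. Payload 19.5 kg.
Tool frame: the origin (TCP) lies at the very end of the fingers, on their centre line; the grasp point (between the pads) lies 19 mm behind it; z points along the fingers, y is the line along which they close (so a half turn about z gives the same grasp; the last joint's range is limited). The gripper opens to 85 mm and grips with 20 to 120 N. Pads are 22 mm wide; open, the fingers measure 114 mm over their backs; the gripper's body (76 mm by 85 mm) begins 54 mm behind the grasp point. The pads swing forward as they close: fully open they stand 13 mm farther back than shut.
Start: joints at [-78.593, 40.479, -1.581, 85.061, 1.261, 54.483, -4.326], TCP at [0.137, 0.558, 0.231] pointing down, gripper open.
Joint ranges: [-155.06, 155.06], [-18.47, 123.98], [-90, 86.84], [0, 140.48], [-83.41, 263.41], [0, 116], [-161.91, 161.91]. Speed limits (degrees/s): [108.29, 108.29, 147.25, 147.25, 172.46, 172.46, 172.46].

### API

Orientations are given as [roll, pitch, yaw] about the fixed x, y, z axes, in that order (R = Rz(yaw) Ry(pitch) Rx(roll)).
In Python, from cell import observe, grab_frame, arm gives the robot as it stands.
- The arm moves only by the shell command python3 -m jog 'ROWS'. ROWS is JSON, a list of rows, each an object with "xyz": the shift along the tool's x, y, z in cm, a list of three; "rot": the turn, a rotation vector about the tool's x, y, z in rad, a list of three; "claw": the finger opening in cm, from 0 to 8.54. A call has 1 to 12 rows; each row shifts and turns the commanded pose from where the row before left it, along the tool's axes as they then stand; what a row does not reach is not made up. A row lasts 1/8 s, in which the tool goes at most 62.5 mm and 10.7 degrees, less where a joint would pass 70% of its speed; a pose out of reach is approached as far as the arm can. A call with a gripper value outside its range is refused whole. The fingers move at their own pace and stop on an object; the grip force is fixed at half the most. Time passes only in rows, so rows that do not move let the fingers close. It gives the time, the measured TCP pose, the force, the opening and the grip force at its end, in the units of the state.
- observe(): the state, without advancing time (a new reading comes with each control period).
- grab_frame(name): name is "scene" or "top"; returns a dict with "frame" (420x560x3 uint8, red, green, blue), "depth" (420x560 float32, m along the optical axis (not along the pixel's ray), 0 where there is no reading), "K" (3x3 intrinsics, pixels), "T" (4x4, takes a point from camera to world coordinates). Camera axes: x right, y up, looking along -z (the intrinsics and any distortion apply to the point x, -y, -z); pixel columns grow to the right and rows downward; lengths in m; the calibration is good to about 2 mm. A picture is of the moment at which its call begins.
- arm.sign_off(): hands the job in; it is judged then, once.
The state is a dict: "t": time; "q": joint angles; "qd": joint speeds; "tau": joint torques, N m; "ee_pos": TCP position; "tool_rot": TCP orientation; "wrist_force": force on the tool from outside, world axes, zero at the start; "moment": the same for the moment, N m; "width": finger opening in m; "grip_force": force on a finger pad.
Only numpy, scipy, OpenCV 4.12 (cv2) and the standard library are available. Lean on these libraries where they do the work, as an engineer would, in place of code of your own. Each camera call takes 0.05 s, during which the arm holds its last target. There are 200 camera calls.

## Working session

There is one attempt and no reset: what is moved stays moved. The work goes in short steps, Python scripts to look and compute and a shell command to move; the robot and the scene stay as the last step left them, time stands still between calls to the robot, and variables do not carry over. Pictures are saved under pics/ and viewed, at most 10 in all, crops included, and the job is handed in when it is done.

```bash
mkdir -p pics
cat > h.py <<'E'
import numpy as np, cv2
from cell import observe, grab_frame, arm
def snap(n,f):
    g=grab_frame(n); np.savez('pics/'+f+'.npz',**{k:np.array(v) for k,v in g.items()}); cv2.imwrite('pics/'+f+'.png',g['frame'][:,:,::-1]); return g
def load(f): return np.load('pics/'+f+'.npz')
def px(g,u,v,d=None,z=None):
    K=g['K'];T=g['T']
    r=np.array([(u-K[0,2])/K[0,0],-(v-K[1,2])/K[1,1],-1.])
    if z is not None: d=(z-T[2,3])/(T[:3,:3]@r)[2]
    if d is None: d=g['depth'][int(round(v)),int(round(u))]
    return T[:3,:3]@(r*d)+T[:3,3]
E
python3 - <<'E'
from h import *
a=snap('scene','s0');b=snap('top','t0')
print(a['T'],b['T'],b['K'],{k for k in a})
print(observe())
E
```

```text
[[ 0.73018732  0.51345701 -0.45076421 -0.04225139]
 [-0.68322347  0.55419066 -0.47547703 -0.63419723]
 [ 0.0056723   0.65515999  0.75546887  1.10307357]
 [ 0.          0.          0.          1.        ]] [[ 2.92833346e-02  9.80477014e-01 -1.94441022e-01  2.76385670e-01]
 [-9.99570516e-01  2.85045618e-02 -6.80252642e-03 -1.05494681e-02]
 [-1.12726465e-03  1.94556714e-01  9.80890623e-01  1.55193744e+00]
 [ 0.00000000e+00  0.00000000e+00  0.00000000e+00  1.00000000e+00]] [[436.28267588   0.         278.42884485]
 [  0.         436.28267588 208.9037009 ]
 [  0.           0.           1.        ]] {'K', 'frame', 'depth', 'T'}
{'t': 0.1, 'q': array([-78.59220438,  40.5095186 ,  -1.5837448 ,  85.08015764,
         1.26047002,  54.48221324,  -4.32534372]), 'qd': array([ 0.03389775, -0.15391987,  0.06925655, -0.00228424, -0.03656426,
        0.02443092,  0.04196016]), 'tau': array([ 2.05581127e-03, -8.84292054e+01,  1.23628959e+00, -2.36457378e+01,
        1.69321918e-02,  5.00675131e-03,  6.99880252e-05]), 'ee_pos': array([0.13706141, 0.55819443, 0.23088884]), 'tool_rot': array([-1.79945421e+02,  6.49909468e-04,  1.66204441e+02]), 'wrist_force': array([0.65765272, 0.02283073, 0.06753176]), 'moment': array([-0.0096507 , -0.01050753,  0.02111129]), 'grip_force': 0.0, 'width': 0.08523028496506314}
```

View pics/s0.png

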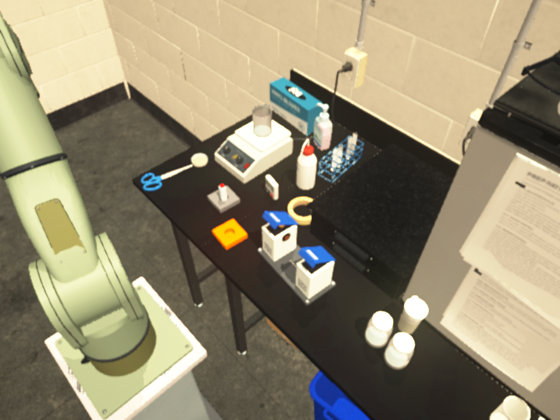

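View pics/t0.png

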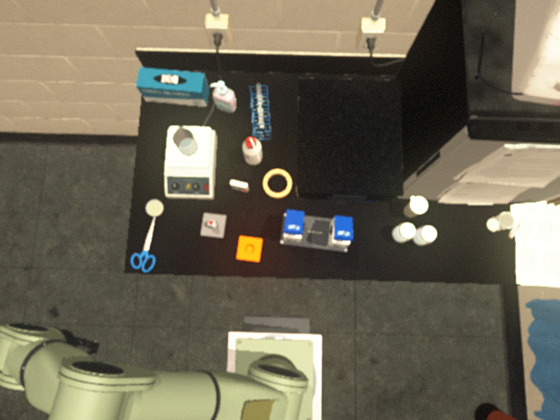

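The scene picture shows the grey stand with the cuvette at about (223,197), the orange decoy at (230,234), and the photometer with both covers raised at (280,230) and (315,270). In the top view the stand is at (213,225) and the photometer at (317,231). I'll enlarge both areas.

Run:
```python
from h import *
b=load('t0')['frame'][:,:,::-1]; a=load('s0')['frame'][:,:,::-1]
R=lambda im,u0,v0,w,h,s: cv2.resize(im[v0:v0+h,u0:u0+w],None,fx=s,fy=s,interpolation=cv2.INTER_CUBIC)
# top: photometer crop 270..365,200..260 x8 ; stand crops
c1=R(b,270,202,96,56,8)[:, :768]
cv2.imwrite('pics/c1.png',c1)
c2=np.hstack([R(b,196,207,36,36,11),R(a,203,177,36,36,11)]); cv2.imwrite('pics/c2.png',c2)
```

```text
(no output)
```

View pics/c1.png

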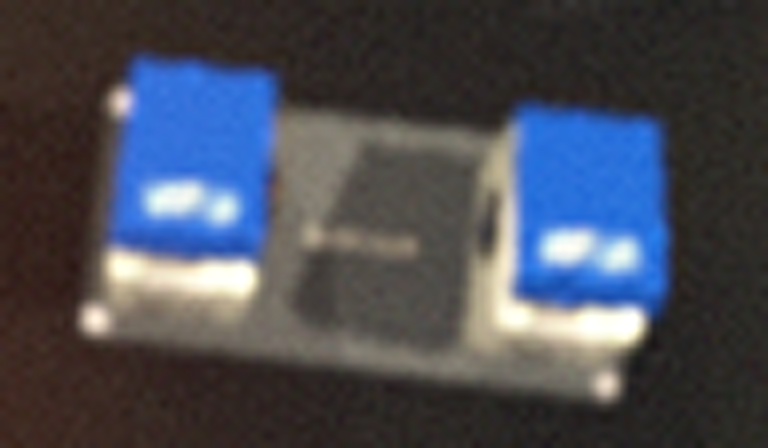

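View pics/c2.png

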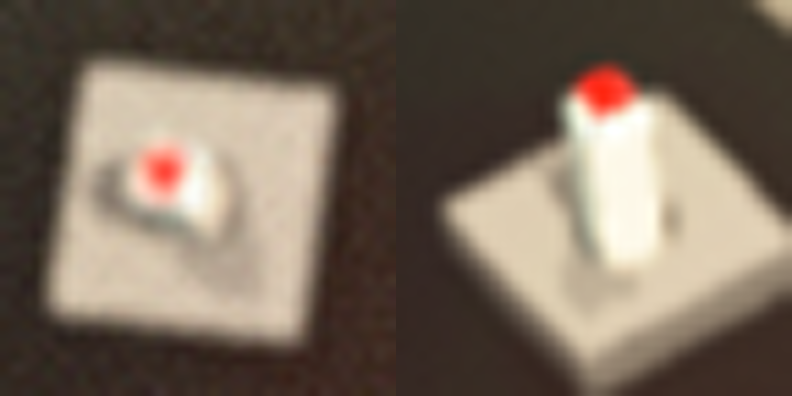

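The photometer base corners and screws are clear in the top crop: crop (95,320), (605,385) and (120,103). The cuvette leans away from the lens through perspective. Its bright frosted face points right and forward in the scene crop, around (630,200), with a clear face narrow on the left. Next I'll check the depth points for both.

Run:
```python
from h import *
b=load('t0');a=load('s0')
# base corners (screws?) and outlines at z=.012
for n,(x,y) in dict(sFL=(95,320),sFR=(605,385),sBL=(120,103),cFL=(78,338),cFR=(618,404)).items():
    print(n,px(b,270+(x-3.5)/8,202+(y-3.5)/8,z=.012).round(4))
P=[]
for n,(x,y) in dict(tl=(82,58),tr=(342,82),br=(300,350),bl=(45,322)).items():
    p=px(b,196+(x-5)/11,207+(y-5)/11,z=.018);P.append(p);print(n,p.round(4))
P=np.array(P);print('stand c',P.mean(0)); 
e=[P[1]-P[0],P[2]-P[3],P[0]-P[3],P[1]-P[2]];print([(np.linalg.norm(x).round(4),np.degrees(np.arctan2(x[1],x[0])).round(1)) for x in e])
np.set_printoptions(linewidth=250,suppress=True)
def cloud(g,u0,v0,w,h):
    return np.array([[px(g,u,v) for u in range(u0,u0+w)] for v in range(v0,v0+h)])
A=cloud(a,203,177,36,36);B=cloud(b,196,207,36,36)
print('scene z mm');print((A[2:28,8:28,2]*1000).round().astype(int))
print('top z mm');print((B[8:26,6:26,2]*1000).round().astype(int))
for C in(A,B):
    q=C[(C[...,2]>.025)&(C[...,2]<.08)];print(len(q),q.mean(0),q.min(0),q.max(0))
C=cloud(b,268,200,100,60)
m=(C[...,2]>.12);q=C[m];print('covers',len(q),q.min(0),q.max(0))
np.savez('pics/cl.npz',A=A,B=B,C=C)
```

```text
sFL [ 0.464 -0.014  0.012]
sFR [ 0.4417 -0.2399  0.012 ]
sBL [ 0.562  -0.0225  0.012 ]
cFL [ 0.4557 -0.0067  0.012 ]
cFR [ 0.4335 -0.2456  0.012 ]
tl [0.562  0.2697 0.018 ]
tr [0.5565 0.1847 0.018 ]
br [0.4685 0.1936 0.018 ]
bl [0.4752 0.2762 0.018 ]
stand c [0.51555449 0.2310625  0.018     ]
[(np.float64(0.0852), np.float64(-93.7)), (np.float64(0.0828), np.float64(-94.6)), (np.float64(0.087), np.float64(-4.3)), (np.float64(0.0884), np.float64(-5.8))]
scene z mm
[[  -2    1   -1    2    1    5   -1    1    8    1    3    5    5    2    1    5   -2   -1    0   -1]
 [   3    1    3    2    6    4    4   -3    3    0    4    5    3    2    1    3    2    0    3    1]
 [   5    2    8    3    0    2    0    3    2    1    2    0    4    1    2    0    5   -1    1    1]
 [  -1    2    2    1    2    2    4    5    5    1    3    3    1    2    3   -1    0    1    5    0]
 [   1    0    4    1    1    4    4   -1    2    2    2   -2    3    4    0    5    2    4    4   -3]
 [   2   -1    2    1    0    6    1   -1   -2   79   77 1103   75   -5    2    5   -1    1    3   -1]
 [   1    0    
[... 3514 characters left out ...]
  18   24   23   22   17   24   17   18   22   26   15   19   14   13   24   16   18]
 [  17   18   20   20   14   15   13   14   13   17   20   11   18   18   16   14   17   17   18   22]
 [  19   18   17   11   14   22   21   14   17   22   20   16   17   19   11   23   21   20   21   18]
 [  16   18   22   18   12   12   23   18   14   21   21   18   19   19   19   21   19   18   17   19]]
100 [0.51630706 0.22582698 0.05274359] [0.47901194 0.19205714 0.0250205 ] [0.61222921 0.26573669 0.07944549]
60 [0.51586005 0.22887777 0.05721151] [0.48206262 0.19294761 0.02527309] [0.55368198 0.26493939 0.07861239]
covers 1009 [ 0.27638567 -0.24499768  0.12003818] [ 0.56026278 -0.01054947  1.55193744]
```

```bash
cat > fit.py <<'E'
from h import *
from scipy.optimize import minimize
def pose(x,y,z,yaw):
    c,s=np.cos(yaw),np.sin(yaw);M=np.eye(4);M[:2,:2]=[[c,-s],[s,c]];M[:3,3]=x,y,z;return M
def rays(g,u0,v0,w,h):
    K=g['K'];u,v=np.meshgrid(np.arange(u0,u0+w),np.arange(v0,v0+h))
    r=np.stack([(u-K[0,2])/K[0,0],-(v-K[1,2])/K[1,1],-np.ones(u.shape)],-1).reshape(-1,3)
    return g['T'][:3,3],r@g['T'][:3,:3].T,g['depth'][v0:v0+h,u0:u0+w].ravel(),g['frame'][v0:v0+h,u0:u0+w].reshape(-1,3)
def cast(o,r,boxes,z0=0.):
    t=(z0-o[2])/r[:,2]; idx=np.full(len(t),-1); face=idx.copy()
    for i,(M,lo,hi) in enumerate(boxes):
        R=M[:3,:3];ol=(o-M[:3,3])@R;rl=r@R
        a=(lo-ol)/rl;b=(hi-ol)/rl;mn=np.minimum(a,b);n=mn.max(1);f=np.maximum(a,b).min(1)
        k=(n<f)&(n<t);t=np.where(k,n,t);idx[k]=i;face[k]=mn.argmax(1)[k]
    return t,idx,face
def cost(views,boxes,clip=.02,sh=None):
    s=0
    for i,(o,r,d,_) in enumerate(views):
        oo=o if sh is None else o+sh[i]
        t,_,_=cast(oo,r,boxes);ok=(d>0.1)
        s+=np.minimum(np.abs(t-d)[ok],clip).mean()*1000
    return s
def photo(p):
    x,y,yaw,l,d=p;M=pose(x,y,0,yaw);A=np.array
    B=[(M,A([-.056,-.12,0]),A([.056,.12,.012]))]
    for s,an in((1,l),(-1,d)):
        B.append((M,A([-.0425,s*.08-.03,0]),A([.0425,s*.08+.03,.122])))
        H=np.eye(4);c,n=np.cos(an),np.sin(an);H[:3,:3]=[[c,0,n],[0,1,0],[-n,0,c]];H[:3,3]=.0425,s*.08,.124
        B.append((M@H,A([-.091,-.03,.001]),A([0,.03,.005])))
    return B
def cuv(p,th=0):
    x,y,yaw,sx,sy=p;A=np.array
    return [(pose(x,y,.005,yaw),A([-.01,-.01,0]),A([.01,.01,.064])),(pose(x,y,.069,yaw),A([-.0065,-.006,0]),A([.0065,.006,.007])),(pose(sx,sy,0,np.radians(-4.9)),A([-.04,-.04,0]),A([.04,.04,.018]))]
E
cat > run1.py <<'E'
from fit import *
a=load('s0');b=load('t0')
V={'scene':rays(a,258,203,80,105),'top':rays(b,268,198,100,64)}
for n,v in list({k:[x] for k,x in V.items()}.items())+[('both',list(V.values()))]:
    best=min((minimize(lambda p:cost(v,photo(p)),[.501,-.1315,np.radians(-5.4),an,an],method='Nelder-Mead',options=dict(initial_simplex=None,maxiter=900,xatol=1e-5,fatol=1e-5)) for an in(.3,.6)),key=lambda r:r.fun)
    print(n,best.x.round(4),np.degrees(best.x[2]).round(2),best.fun)
V={'scene':rays(a,203,177,36,36),'top':rays(b,196,207,36,36)}
for n,v in list({k:[x] for k,x in V.items()}.items())+[('both',list(V.values()))]:
    R=sorted([minimize(lambda p:cost(v,cuv(p)),[.512,.228,np.radians(w),.5156,.231],method='Nelder-Mead',options=dict(maxiter=800,initial_simplex=np.array([.512,.228,np.radians(w),.5156,.231])+np.vstack([np.zeros(5),np.diag([.005,.005,.25,.005,.005])]))) for w in(-40,-20,0,20,40)],key=lambda r:r.fun)
    for r in R[:3]: print(n,r.x.round(4),np.degrees(r.x[2]).round(1),round(r.fun,3))
p=R[0].x
for n,v in V.items():
    t,i,f=cast(v[0],v[1],cuv(p))
    for k in(0,1,2):
        m=(i==0)&(f==k); 
        if m.sum(): print(n,'face axis',k,m.sum(),v[3][m].mean(0).round(),v[3][m].std(0).round())
E
python3 run1.py
```

```text
scene [ 0.5054 -0.1316 -0.0885  0.6459  0.6359] -5.07 5.894998667882177
top [ 0.5036 -0.1317 -0.0955  0.6109  0.6146] -5.47 3.730670522482535
both [ 0.5049 -0.1315 -0.0929  0.6221  0.6271] -5.32 9.910680556142278
scene [ 0.5198  0.2311 -0.6731  0.5196  0.2327] -38.6 3.476
scene [ 0.5189  0.231  -0.7889  0.5191  0.2321] -45.2 3.515
scene [ 0.5188  0.2319 -0.08    0.5198  0.2331] -4.6 3.517
top [ 0.5172  0.2318 -0.2832  0.5177  0.2315] -16.2 2.807
top [ 0.5172  0.2318 -0.2873  0.5178  0.2315] -16.5 2.807
top [ 0.5173  0.2317 -0.3142  0.5177  0.2315] -18.0 2.81
both [ 0.5182  0.2312 -0.293   0.5189  0.2317] -16.8 6.539
both [ 0.5187  0.2317 -0.3348  0.5189  0.2319] -19.2 6.558
both [ 0.5184  0.2313 -0.2901  0.5183  0.2315] -16.6 6.576
scene face axis 0 17 [197. 196. 171.] [21. 21. 19.]
scene face axis 1 60 [251. 246. 228.] [ 5.  5. 10.]
scene face axis 2 13 [237. 209. 194.] [25. 60. 63.]
top face axis 0 10 [208. 191. 172.] [25. 18. 17.]
top face axis 1 15 [230. 217. 196.] [16. 21. 26.]
top face axis 2 19 [242. 212. 195.] [ 9. 21. 24.]
```

```bash
cat > run2.py <<'E'
from fit import *
def sup(g,u0,v0,w,h,s=4):
    K=g['K'];q=(np.arange(s)+.5)/s-.5
    u,v,du,dv=[x.ravel() for x in np.meshgrid(np.arange(u0,u0+w),np.arange(v0,v0+h),q,q,indexing='ij')]
    r=np.stack([(u+du-K[0,2])/K[0,0],-(v+dv-K[1,2])/K[1,1],-np.ones(u.shape)],-1)
    img=g['frame'][v0:v0+h,u0:u0+w].astype(float).transpose(1,0,2).reshape(-1,3)
    return g['T'][:3,3],r@g['T'][:3,:3].T,img,s*s
def c(p,v,yaw):
    M=cuv([p[0],p[1],yaw,.5185,.2317]);t,i,f=cast(v[0],v[1],M)
    lab=np.where(i==0,1+f,np.where(i==1,4,np.where(i==2,5+f,0)))
    X=np.stack([(lab==k).reshape(-1,v[3]).mean(1) for k in range(8)],1)
    return np.linalg.lstsq(X,v[2],rcond=None)[0],X
a=load('s0');b=load('t0')
for n,v in dict(scene=sup(a,208,179,18,26),top=sup(b,203,215,15,15)).items():
    for w in range(-45,46,5):
        def J(p):
            B,X=c(p,v,np.radians(w));e=np.abs(X@B-v[2]);return np.minimum(e,60).mean()
        r=minimize(J,[.518,.2315],method='Nelder-Mead',options=dict(initial_simplex=[[.518,.2315],[.521,.2315],[.518,.2345]],maxiter=40))
        B,_=c(r.x,v,np.radians(w));print(n,w,r.x.round(4),round(r.fun,2),B[1,:2].round(),B[2,:2].round())
E
python3 run2.py
python3 - <<'E'
from h import *
a=load('s0')['frame'][:,:,::-1]
c=cv2.resize(a[178:208,208:234],None,fx=20,fy=20,interpolation=cv2.INTER_NEAREST)
c=np.clip((c.astype(float)-100)*1.6,0,255).astype(np.uint8)
cv2.imwrite('pics/c3.png',c)
E
```

```text
scene -45 [0.5207 0.2362] 13.33 [262. 255.] [236. 234.]
scene -40 [0.5214 0.2338] 13.2 [254. 247.] [246. 243.]
scene -35 [0.5221 0.2343] 13.14 [306. 308.] [249. 246.]
scene -30 [0.5215 0.2341] 12.95 [227. 251.] [250. 246.]
scene -25 [0.5202 0.2348] 12.12 [171. 181.] [250. 246.]
scene -20 [0.5201 0.2342] 11.34 [189. 192.] [252. 248.]
scene -15 [0.5201 0.234 ] 10.9 [197. 198.] [254. 250.]
scene -10 [0.5212 0.2349] 10.97 [209. 208.] [255. 251.]
scene -5 [0.5214 0.2348] 11.16 [213. 212.] [256. 251.]
scene 0 [0.5216 0.2344] 11.51 [222. 220.] [255. 251.]
scene 5 [0.5223 0.2351] 11.85 [226. 224.] [255. 252.]
scene 10 [0.5222 0.2346] 12.18 [229. 227.] [255. 251.]
scene 15 [0.5223 0.235 ] 12.38 [231. 229.] [255. 251.]
scene 20 [0.5223 0.2351] 12.73 [232. 230.] [255. 251.]
scene 25 [0.5219 0.2354] 13.01 [232. 230.] [254. 249.]
scene 30 [0.5214 0.2346] 13.09 [235. 233.] [253. 248.]
scene 35 [0.521  0.2348] 13.31 [235. 232.] [250. 244.]
scene 40 [0.5201 0.2344] 13.34 [235. 232.] [253. 248.]
scene 45 [0.5204 0.2349] 13.59 [238. 235.] [259. 253.]
top -45 [0.5185 0.2321] 17.61 [0. 0.] [226. 218.]
t
[... 253 characters left out ...]
6.] [237. 227.]
top -15 [0.5157 0.2328] 15.84 [144. 141.] [238. 230.]
top -10 [0.5152 0.2337] 15.72 [140. 137.] [242. 235.]
top -5 [0.5141 0.2352] 15.61 [138. 134.] [244. 238.]
top 0 [0.514  0.2363] 15.53 [142. 139.] [251. 242.]
top 5 [0.5135 0.2376] 15.58 [148. 147.] [258. 240.]
top 10 [0.5129 0.2387] 15.9 [156. 152.] [255. 224.]
top 15 [0.5171 0.2321] 17.06 [196. 188.] [241. 232.]
top 20 [0.5177 0.2321] 17.32 [205. 197.] [241. 232.]
top 25 [0.5182 0.2321] 17.5 [212. 203.] [241. 233.]
top 30 [0.5183 0.2321] 17.67 [215. 207.] [245. 238.]
top 35 [0.5182 0.2322] 17.73 [218. 210.] [255. 250.]
top 40 [0.5179 0.232 ] 17.65 [220. 212.] [311. 322.]
top 45 [0.5187 0.2319] 17.75 [226. 218.] [-0. -0.]
```

View pics/c3.png

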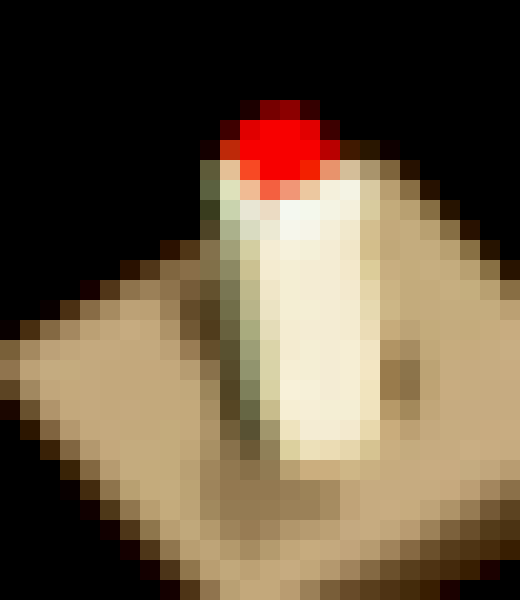

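The cuvette yaw is about -14°: bright frosted face towards -y, greenish clear face on the left, with its edge at about (250,350) in the crop. That means the current tool yaw of 166° already lines up with the frosted faces. The photometer is at (0.5045, -0.1315) with a yaw of -5.3°. I'll press the covers first.

```bash
cat > go.py <<'E'
import sys,numpy as np
from cell import observe
from scipy.spatial.transform import Rotation as R
s=observe();t=np.array([float(x) for x in sys.argv[1:4]]);Q=R.from_euler('xyz',s['tool_rot'],degrees=True)
print('shift cm',(Q.inv().apply(t-s['ee_pos'])*100).round(2))
if len(sys.argv)>4: print('rotvec',(Q.inv()*R.from_euler('xyz',[180,0,float(sys.argv[4])],degrees=True)).as_rotvec().round(3))
print(s['t'],s['ee_pos'].round(4),s['tool_rot'].round(2),s['wrist_force'].round(2),s['q'].round(0))
E
python3 go.py .492 -.05 .24 166.2
```

```text
shift cm [-48.97 -50.6   -0.86]
rotvec [-0.001  0.     0.   ]
0.1 [0.1371 0.5582 0.2309] [-179.95    0.    166.2 ] [0.66 0.02 0.07] [-79.  41.  -2.  85.   1.  54.  -4.]
```

```bash
python3 -m jog '[{"xyz":[-2,-2,0],"rot":[0,0,0],"claw":0},{"xyz":[-3.5,-3.6,0],"rot":[0,0,0],"claw":0},{"xyz":[-3.5,-3.6,0],"rot":[0,0,0],"claw":0},{"xyz":[-3.5,-3.6,0],"rot":[0,0,0],"claw":0},{"xyz":[-3.5,-3.6,0],"rot":[0,0,0],"claw":0},{"xyz":[-3.5,-3.6,0],"rot":[0,0,0],"claw":0},{"xyz":[-3.5,-3.6,0],"rot":[0,0,0],"claw":0},{"xyz":[-3.5,-3.6,0],"rot":[0,0,0],"claw":0},{"xyz":[-3.5,-3.6,0],"rot":[0,0,0],"claw":0},{"xyz":[-3.5,-3.6,0],"rot":[0,0,0],"claw":0},{"xyz":[-3.5,-3.6,0],"rot":[0,0,0],"claw":0},{"xyz":[-3.5,-3.6,0],"rot":[0,0,0],"claw":0}]'; python3 go.py .492 -.05 .20 166.2
```

```text
t: 1.6
ee_pos: [0.4318, 0.0562, 0.2313]
tool_rot: [-180.0, -0.0, 166.2]
wrist_force: [-0.5, 0.2, 0.2]
width: 0.0003
grip_force: 0.0
shift cm [-8.38 -8.88  3.12]
rotvec [-0. -0.  0.]
1.6 [0.4318 0.0562 0.2313] [-1.800e+02 -1.000e-02  1.662e+02] [-0.52  0.25  0.19] [ -7.  29.  -8. 112.   6.  39.  58.]
```

Nearly all of the commanded shift was reached. I'll finish the approach, then descend on the lamp cover.

```bash
python3 -m jog '[{"xyz":[-2.8,-2.8,0],"rot":[0,0,0],"claw":0},{"xyz":[-2.8,-2.8,0],"rot":[0,0,0],"claw":0},{"xyz":[-2.0,-2.2,0],"rot":[0,0,0],"claw":0},{"xyz":[-0.8,-1.1,1],"rot":[0,0,0],"claw":0},{"xyz":[0,0,2],"rot":[0,0,0],"claw":0},{"xyz":[0,0,1],"rot":[0,0,0],"claw":0},{"xyz":[0,0,1],"rot":[0,0,0],"claw":0},{"xyz":[0,0,1],"rot":[0,0,0],"claw":0},{"xyz":[0,0,1],"rot":[0,0,0],"claw":0},{"xyz":[0,0,1],"rot":[0,0,0],"claw":0},{"xyz":[0,0,1],"rot":[0,0,0],"claw":0}]'; python3 go.py .492 -.05 .129 166.2
```

```text
t: 2.98
ee_pos: [0.4915, -0.0487, 0.1407]
tool_rot: [-180.0, -0.0, 166.2]
wrist_force: [-0.7, 0.4, 1.3]
width: -0.0001
grip_force: 0.7
shift cm [-0.08 -0.12  1.17]
rotvec [-0. -0. -0.]
2.975 [ 0.4915 -0.0487  0.1407] [-179.99   -0.    166.2 ] [-0.73  0.4   1.29] [  6.  42.  -7. 108.   9.  31.  69.]
```

```bash
python3 -m jog '[{"xyz":[0,0,0.5],"rot":[0,0,0],"claw":0},{"xyz":[0,0,0.3],"rot":[0,0,0],"claw":0},{"xyz":[0,0,0],"rot":[0,0,0],"claw":0}]';python3 -m jog '[{"xyz":[0,0,0.2],"rot":[0,0,0],"claw":0},{"xyz":[0,0,0],"rot":[0,0,0],"claw":0}]';python3 -m jog '[{"xyz":[0,0,0.2],"rot":[0,0,0],"claw":0},{"xyz":[0,0,0],"rot":[0,0,0],"claw":0}]'
```

```text
t: 3.35
ee_pos: [0.4916, -0.0487, 0.1332]
tool_rot: [-180.0, -0.0, 166.2]
wrist_force: [-0.1, -0.3, 0.2]
width: 0.0002
grip_force: 0.0
t: 3.6
ee_pos: [0.4916, -0.0487, 0.1313]
tool_rot: [-180.0, 0.0, 166.2]
wrist_force: [-1.3, 0.6, 0.1]
width: -0.0001
grip_force: 0.2
t: 3.85
ee_pos: [0.4916, -0.0487, 0.1292]
tool_rot: [-180.0, 0.0, 166.2]
wrist_force: [0.2, 0.2, -0.0]
width: -0.0002
grip_force: 0.0
```

```bash
for i in 1 2 3; do python3 -m jog '[{"xyz":[0,0,0.15],"rot":[0,0,0],"claw":0},{"xyz":[0,0,0],"rot":[0,0,0],"claw":0}]'|grep -E 'pos|force'; done
python3 - <<'E'
from h import *
snap('top','t1');a=snap('scene','s1')
cv2.imwrite('pics/c4.png',cv2.resize(a['frame'][180:320,220:380,::-1],None,fx=4,fy=4,interpolation=cv2.INTER_CUBIC))
E
```

```text
ee_pos: [0.4917, -0.0487, 0.1287]
wrist_force: [-5.8, 1.8, 25.1]
grip_force: 12.5
ee_pos: [0.4918, -0.0487, 0.1283]
wrist_force: [-11.8, 1.8, 52.9]
grip_force: 26.9
ee_pos: [0.4919, -0.0487, 0.1278]
wrist_force: [-18.8, 2.6, 82.4]
grip_force: 41.4
```

View pics/c4.png

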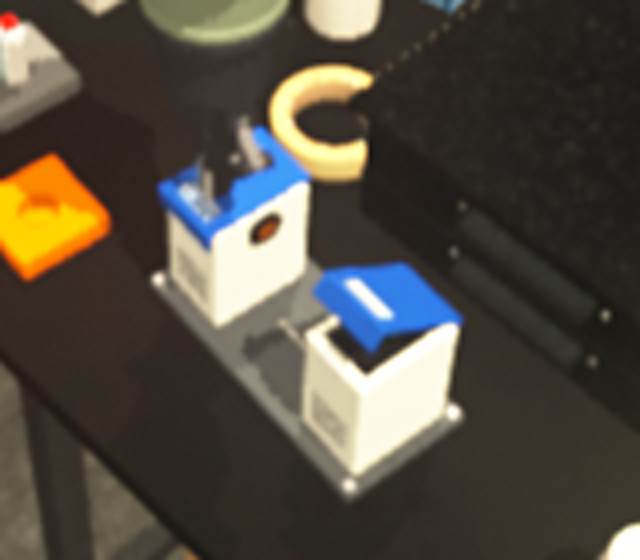

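The lamp cover is shut under the fingers (crop 235,195). The detector cover is still up (crop 390,300). I'll do the detector next.

```bash
python3 -m jog '[{"xyz":[0,0,-1],"rot":[0,0,0],"claw":0},{"xyz":[0,0,-4],"rot":[0,0,0],"claw":0},{"xyz":[0,0,-4],"rot":[0,0,0],"claw":0},{"xyz":[-0.6,-4,-1],"rot":[0,0,0],"claw":0},{"xyz":[-0.6,-4,0],"rot":[0,0,0],"claw":0},{"xyz":[-0.6,-4,0],"rot":[0,0,0],"claw":0},{"xyz":[-0.6,-4,0],"rot":[0,0,0],"claw":0},{"xyz":[0,0,2],"rot":[0,0,0],"claw":0},{"xyz":[0,0,2],"rot":[0,0,0],"claw":0}]'; python3 go.py .4772 -.2093 .129 166.2
```

```text
t: 5.82
ee_pos: [0.4767, -0.2103, 0.1843]
tool_rot: [-180.0, 0.0, 166.2]
wrist_force: [-0.7, -0.5, -0.1]
width: -0.0001
grip_force: 0.0
shift cm [-0.02  0.11  5.53]
rotvec [-0.     0.001 -0.001]
5.825 [ 0.4767 -0.2103  0.1843] [-1.8000e+02  3.0000e-02  1.6615e+02] [-0.65 -0.49 -0.15] [ 26.  40. -10. 100.  10.  41.  87.]
```

```bash
python3 -m jog '[{"xyz":[0,0,1],"rot":[0,0,0],"claw":0},{"xyz":[0,0,1],"rot":[0,0,0],"claw":0},{"xyz":[0,0,1],"rot":[0,0,0],"claw":0},{"xyz":[0,0,1],"rot":[0,0,0],"claw":0},{"xyz":[0,0,0.7],"rot":[0,0,0],"claw":0},{"xyz":[0,0,0.5],"rot":[0,0,0],"claw":0},{"xyz":[0,0,0.3],"rot":[0,0,0],"claw":0},{"xyz":[0,0,0],"rot":[0,0,0],"claw":0}]'|grep -E 'pos|wrist'; python3 -m jog '[{"xyz":[0,0,0.15],"rot":[0,0,0],"claw":0},{"xyz":[0,0,0],"rot":[0,0,0],"claw":0}]'|grep -E 'pos|wrist'
```

```text
ee_pos: [0.4769, -0.2097, 0.1297]
wrist_force: [-0.6, 0.8, -0.0]
ee_pos: [0.477, -0.2099, 0.1289]
wrist_force: [-1.8, 0.2, 11.6]
```

```bash
python3 -m jog '[{"xyz":[0,0,0.1],"rot":[0,0,0],"claw":0},{"xyz":[0,0,0],"rot":[0,0,0],"claw":0},{"xyz":[0,0,-2],"rot":[0,0,0],"claw":0},{"xyz":[0,0,-4],"rot":[0,0,0],"claw":0},{"xyz":[0,0,-4],"rot":[0,0,0],"claw":0},{"xyz":[0,4,0],"rot":[0,0,0],"claw":0},{"xyz":[1,5,0],"rot":[0,0,0],"claw":8.5},{"xyz":[1,5,0],"rot":[0,0,0],"claw":8.5},{"xyz":[1,5,0],"rot":[0,0,0],"claw":8.5},{"xyz":[1,5,0],"rot":[0,0,0],"claw":8.5},{"xyz":[1,5,0],"rot":[0,0,0],"claw":8.5},{"xyz":[1,5,0],"rot":[0,0,0],"claw":8.5}]'; python3 go.py .518 .2315 .15 166.2
python3 - <<'E'
from fit import *
b=snap('top','t2');a=snap('scene','s2')
V=[rays(a,258,203,80,105),rays(b,268,198,100,64)]
x0=np.array([.505,-.1315,-.093,0.05,0.05])
for v in([V[0]],V):
    r=minimize(lambda p:cost(v,photo(p)),x0,method='Nelder-Mead',options=dict(initial_simplex=x0+np.vstack([np.zeros(5),np.diag([.004,.004,.04,.1,.1])]),maxiter=900))
    print(r.x.round(4),r.fun)
E
```

```text
t: 8.57
ee_pos: [0.4996, 0.1365, 0.2275]
tool_rot: [180.0, 0.0, 166.2]
wrist_force: [0.3, 0.1, -0.2]
width: 0.0849
grip_force: 0.0
shift cm [0.48 9.67 7.75]
rotvec [0.    0.001 0.   ]
8.575 [0.4996 0.1365 0.2275] [1.7999e+02 4.0000e-02 1.6620e+02] [ 0.26  0.12 -0.25] [-15.  36.  -7.  97.   6.  47.  52.]
[ 0.5051 -0.1316 -0.095   0.0211  0.0247] 5.6448483292607765
[ 0.5044 -0.1316 -0.0928  0.0171  0.0104] 9.297404459106644
```

Both covers stay shut (refitted at about 0.01–0.02 rad). Now I'll go over to the cuvette and descend.

```bash
python3 -m jog '[{"xyz":[0.2,5,0],"rot":[0,0,0],"claw":8.5},{"xyz":[0.2,4,1],"rot":[0,0,0],"claw":8.5},{"xyz":[0,0.7,3],"rot":[0,0,0],"claw":8.5},{"xyz":[0,0,3],"rot":[0,0,0],"claw":8.5},{"xyz":[0,0,3],"rot":[0,0,0],"claw":8.5},{"xyz":[0,0,0],"rot":[0,0,0],"claw":8.5}]'; python3 go.py .5185 .232 .036 166.2
```

```text
t: 9.43
ee_pos: [0.5182, 0.2294, 0.1261]
tool_rot: [-179.9, -0.1, 166.2]
wrist_force: [-0.5, -0.9, 0.4]
width: 0.0853
grip_force: 0.0
shift cm [0.01 0.28 9.01]
rotvec [-0.002 -0.002  0.   ]
9.425 [0.5182 0.2294 0.1261] [-1.7989e+02 -1.2000e-01  1.6620e+02] [-0.52 -0.87  0.39] [-24.  48.  -6.  94.   7.  39.  43.]
```

```bash
python3 -m jog '[{"xyz":[0,0.2,2],"rot":[0,0,0],"claw":8.5},{"xyz":[0,0,2],"rot":[0,0,0],"claw":8.5},{"xyz":[0,0,2],"rot":[0,0,0],"claw":8.5},{"xyz":[0,0,2],"rot":[0,0,0],"claw":8.5},{"xyz":[0,0,1],"rot":[0,0,0],"claw":8.5},{"xyz":[0,0,0],"rot":[0,0,0],"claw":6},{"xyz":[0,0,0],"rot":[0,0,0],"claw":4},{"xyz":[0,0,0],"rot":[0,0,0],"claw":3.2},{"xyz":[0,0,0],"rot":[0,0,0],"claw":2.8}]'; python3 -m jog '[{"xyz":[0,0,0],"rot":[0,0,0],"claw":2.4},{"xyz":[0,0,0],"rot":[0,0,0],"claw":2.2},{"xyz":[0,0,0],"rot":[0,0,0],"claw":2.0},{"xyz":[0,0,0],"rot":[0,0,0],"claw":1.5},{"xyz":[0,0,0],"rot":[0,0,0],"claw":1.0},{"xyz":[0,0,0],"rot":[0,0,0],"claw":1.0},{"xyz":[0,0,0],"rot":[0,0,0],"claw":1.0}]'
```

```text
t: 10.55
ee_pos: [0.5194, 0.2319, 0.0376]
tool_rot: [180.0, 0.0, 166.2]
wrist_force: [0.7, 0.6, -0.3]
width: 0.028
grip_force: 0.0
t: 11.42
ee_pos: [0.5193, 0.2317, 0.0374]
tool_rot: [-180.0, 0.0, 166.2]
wrist_force: [-0.8, -1.2, 5.0]
width: 0.0192
grip_force: 58.8
```

Gripped at about 20 mm. Lifting.

```bash
python3 -m jog '[{"xyz":[0,0,-0.5],"rot":[0,0,0],"claw":1},{"xyz":[0,0,-1],"rot":[0,0,0],"claw":1},{"xyz":[0,0,-2],"rot":[0,0,0],"claw":1},{"xyz":[0,0,-2],"rot":[0,0,0],"claw":1},{"xyz":[0,0,-2],"rot":[0,0,0],"claw":1},{"xyz":[0,0,-3],"rot":[0,0,0],"claw":1},{"xyz":[0,0,-4],"rot":[0,0,0],"claw":1},{"xyz":[0,0,-3],"rot":[0,0,0],"claw":1},{"xyz":[0,0,0],"rot":[0,0,0],"claw":1},{"xyz":[0,0,0],"rot":[0,0,0],"claw":1}]'
python3 - <<'E'
from h import *
b=snap('top','t3');a=snap('scene','s3')
K=a['K'];T=a['T'];p=np.linalg.inv(T)@np.array([.519,.232,.2,1]);u=K[0,2]+K[0,0]*p[0]/-p[2];v=K[1,2]-K[1,1]*p[1]/-p[2];print(u,v)
u,v=int(u),int(v)
cv2.imwrite('pics/c5.png',cv2.resize(a['frame'][v-35:v+35,u-35:u+35,::-1],None,fx=8,fy=8,interpolation=cv2.INTER_CUBIC))
E
```

```text
t: 12.68
ee_pos: [0.519, 0.2317, 0.2121]
tool_rot: [-180.0, -0.0, 166.2]
wrist_force: [-0.5, -0.1, -0.5]
width: 0.0187
grip_force: 58.6
217.72956164029105 156.53344571929688
```

View pics/c5.png

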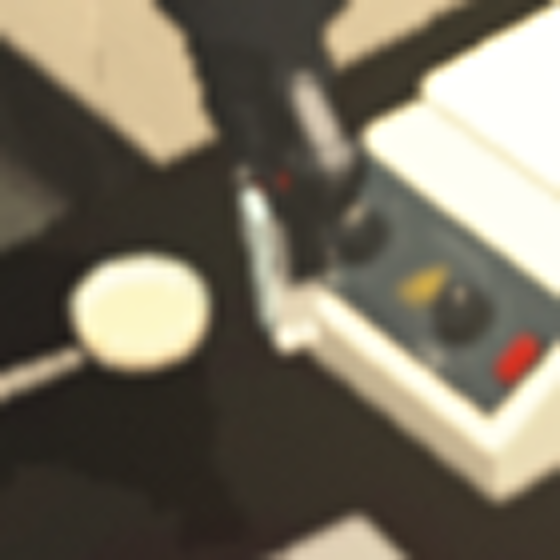

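```bash
python3 go.py .5047 -.1316 .22 84.65
```

```text
shift cm [ -7.28 -35.62  -0.81]
rotvec [-1.000e-03 -0.000e+00  1.423e+00]
12.775 [0.5189 0.2317 0.2116] [-1.7995e+02 -6.0000e-02  1.6621e+02] [ 0.46 -0.21 -0.22] [-24.  41.  -6.  88.   5.  51.  44.]
```

The cuvette hangs upright in the fingers, with a finger on its frosted side and the pale-blue clear face free (crop 260,260). I'll carry it over the gap, then turn it.

```bash
python3 -m jog '[{"xyz":[-0.5,-2,0],"rot":[0,0,0],"claw":1},{"xyz":[-0.8,-4,0],"rot":[0,0,0],"claw":1},{"xyz":[-0.8,-4,0],"rot":[0,0,0],"claw":1},{"xyz":[-0.8,-4,0],"rot":[0,0,0],"claw":1},{"xyz":[-0.8,-4,0],"rot":[0,0,0],"claw":1},{"xyz":[-0.8,-4,0],"rot":[0,0,0],"claw":1},{"xyz":[-0.8,-4,0],"rot":[0,0,0],"claw":1},{"xyz":[-0.8,-4,0],"rot":[0,0,0],"claw":1},{"xyz":[-0.7,-3.5,0],"rot":[0,0,0],"claw":1},{"xyz":[-0.4,-2,0],"rot":[0,0,0],"claw":1},{"xyz":[0,0,0],"rot":[0,0,0.1],"claw":1},{"xyz":[0,0,0],"rot":[0,0,0.14],"claw":1}]'
python3 -m jog '[{"xyz":[0,0,0],"rot":[0,0,0.14],"claw":1},{"xyz":[0,0,0],"rot":[0,0,0.14],"claw":1},{"xyz":[0,0,0],"rot":[0,0,0.14],"claw":1},{"xyz":[0,0,0],"rot":[0,0,0.14],"claw":1},{"xyz":[0,0,0],"rot":[0,0,0.14],"claw":1},{"xyz":[0,0,0],"rot":[0,0,0.14],"claw":1},{"xyz":[0,0,0],"rot":[0,0,0.14],"claw":1},{"xyz":[0,0,0],"rot":[0,0,0.14],"claw":1},{"xyz":[0,0,0],"rot":[0,0,0.05],"claw":1},{"xyz":[0,0,0],"rot":[0,0,0],"claw":1},{"xyz":[0,0,0],"rot":[0,0,0],"claw":1}]'
python3 go.py .5047 -.1316 .1045 84.65
```

```text
t: 14.28
ee_pos: [0.5037, -0.1313, 0.2119]
tool_rot: [-180.0, -0.0, 152.1]
wrist_force: [0.5, 0.9, -0.5]
width: 0.019
grip_force: 58.5
t: 15.65
ee_pos: [0.5044, -0.1303, 0.2123]
tool_rot: [-180.0, 0.0, 85.5]
wrist_force: [0.2, 0.1, -0.1]
width: 0.0191
grip_force: 58.5
shift cm [-0.12  0.05 10.78]
rotvec [-0.     0.     0.015]
15.65 [ 0.5044 -0.1303  0.2123] [-1.7999e+02  1.0000e-02  8.5520e+01] [ 0.21  0.13 -0.1 ] [  3.  38.  14.  98. -12.  45.  19.]
```

```bash
python3 -m jog '[{"xyz":[-0.1,0,1],"rot":[0,0,0.015],"claw":1},{"xyz":[0,0,1.5],"rot":[0,0,0],"claw":1},{"xyz":[0,0,1.5],"rot":[0,0,0],"claw":1},{"xyz":[0,0,1.5],"rot":[0,0,0],"claw":1},{"xyz":[0,0,1.5],"rot":[0,0,0],"claw":1},{"xyz":[0,0,1.5],"rot":[0,0,0],"claw":1},{"xyz":[0,0,1.5],"rot":[0,0,0],"claw":1},{"xyz":[0,0,0.8],"rot":[0,0,0],"claw":1},{"xyz":[0,0,0],"rot":[0,0,0],"claw":1},{"xyz":[0,0,0],"rot":[0,0,0],"claw":1}]'
python3 go.py .5047 -.1316 .1045 84.65
python3 - <<'E'
from h import *
b=snap('top','t4');a=snap('scene','s4')
K=a['K'];T=a['T'];p=np.linalg.inv(T)@np.array([.505,-.132,.1,1]);u=int(K[0,2]+K[0,0]*p[0]/-p[2]);v=int(K[1,2]-K[1,1]*p[1]/-p[2]);print(u,v)
cv2.imwrite('pics/c6.png',cv2.resize(a['frame'][v-35:v+35,u-40:u+40,::-1],None,fx=8,fy=8,interpolation=cv2.INTER_CUBIC))
E
```

```text
t: 16.9
ee_pos: [0.5046, -0.1312, 0.1047]
tool_rot: [180.0, 0.0, 84.6]
wrist_force: [0.1, 0.4, -0.2]
width: 0.0189
grip_force: 58.6
shift cm [-0.04  0.01  0.02]
rotvec [ 0.001  0.    -0.002]
16.9 [ 0.5046 -0.1312  0.1047] [1.7997e+02 1.0000e-02 8.4560e+01] [ 0.09  0.42 -0.23] [  5.  48.  10. 104. -16.  29.  21.]
296 248
```

View pics/c6.png

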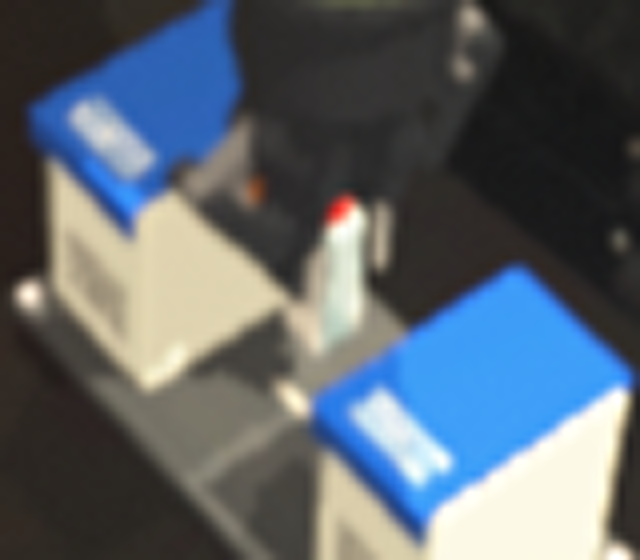

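The cuvette stands in the gap at crop (340,280), with a clear face towards the detector and both covers shut. A quick depth check of that face will confirm its position and angle.

Run:
```python
from h import *
a=load('s4');b=load('t4')
c,s=np.cos(-.0931),np.sin(-.0931);o=np.array([.5047,-.1316,.104]);R=np.array([[c,-s,0],[s,c,0],[0,0,1]])
L=lambda g,us,vs:np.array([[(px(g,u,v)-o)@R*1000 for u in us] for v in vs])
P=L(a,range(295,304),range(240,258))
np.set_printoptions(linewidth=200,suppress=True)
print('x');print(P[...,0].round().astype(int));print('y');print(P[...,1].round().astype(int));print('z');print(P[...,2].round().astype(int))
m=(np.abs(P[...,1]+10)<6)&(np.abs(P[...,0])<10)&(P[...,2]>-30)&(P[...,2]<30);q=P[m]
X=np.c_[np.ones(len(q)),q[:,0],q[:,2]];w,*_=np.linalg.lstsq(X,q[:,1],rcond=None);print(len(q),w,q.mean(0))
```

```text
x
[[-17 -11  -3   1   6  10   9  12  14]
 [-16 -14  -1   1   3   5  12  11  16]
 [-16 -11  -3  -2   3   7  12  12  14]
 [-16 -11  -3  -1   4   8  12  12  15]
 [-15 -10  -5   2   3   6  11  10  16]
 [-15 -10  -3   1   4   6  12  11  16]
 [-15  -9  -4   0   4   7  11  13  71]
 [-15 -11  -3  -1   4  10  65  65  70]
 [-14 -10  -3   1   5   7  54  64  67]
 [-13 -10  -3  -1   4   9  53  62  64]
 [-14 -10  -4   1   4  11  49  53  62]
 [ -8  -6  -2   1   4   9  49  50  54]
 [ -8  -5  -2   3   7  10  47  47  48]
 [ -9  -6  -2   3   4  10  43  44  49]
 [ -7  -7  -1   2  38  38  41  44  45]
 [ -8  -5  -1  29  34  34  39  42  43]
 [ -9  24  25  30  33  34  38  39  41]
 [ 19  21  24  26  30  30  34  36 -19]]
y
[[-12 -10  -5  -5  -4  -3  -8  -9 -11]
 [-11 -13  -3  -5  -7  -9  -5 -11  -9]
 [-12 -11  -5  -8  -8  -7  -6 -10 -11]
 [-12 -10  -6  -7  -7  -6  -6 -10 -11]
 [-12 -10  -9  -5  -8  -8  -7 -12 -10]
 [-11 -10  -7  -7  -7  -8  -7 -11 -10]
 [-12  -9  -8  -7  -7  -8  -8 -10  47]
 [-11 -11  -7  -9  -8  -6  50  45  46]
 [-10 -11  -7  -7  -7  -8  37  44  42]
 [-10 -10  -8  -9  -8  -7  36  41  39]
 [-
[... 555 characters left out ...]
 35   29   21   17   16   15    9   13    8]
 [  31   23   18   14   11    8    7    6 -102]
 [  26   22   11   12    7    0 -105 -100 -105]
 [  19   17    7    4    0    0  -87 -103 -103]
 [  14   11    3    2   -3   -7  -91 -103 -103]
 [  11    7   -1   -5   -7  -16  -88  -90 -103]
 [  -6   -4   -8  -10  -11  -18  -93  -90  -92]
 [  -9  -12  -12  -18  -22  -24  -93  -87  -86]
 [ -13  -15  -17  -23  -21  -29  -90  -88  -92]
 [ -22  -17  -24  -25  -94  -90  -90  -91  -89]
 [ -23  -25  -29  -87  -90  -87  -91  -94  -90]
 [ -27  -91  -89  -92  -93  -90  -94  -91  -91]
 [ -91  -90  -91  -89  -93  -88  -91  -90   26]]
60 [-7.34666682  0.02932213 -0.01715445] [-0.47627408 -7.36631592  0.33132652]
```

The clear face is square to the beam within about 0.03 rad and upright within about 0.02 rad. The cuvette is within 3 mm of mid-gap and centred sideways and in height. Handing in.

```bash
python3 -c "
from cell import arm
print(arm.sign_off())"
```

```text
the job is handed in; nothing more can be done
None
```

I pressed both covers shut and they stayed shut, and I handed the job in with the gripper holding the cuvette by its frosted faces in the light path: within about 3 mm of centre, upright, and square to the beam within about 0.03 rad (hand-in returned no verdict).

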